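# Close the tablet tin, then hold up its outer cover alone

## Robot

A 6-joint arm with a two-finger parallel gripper is mounted at the origin on a cart in front of the work surface, level with it; the furniture and walls round the work are solid. World frame = base frame: x ahead of the robot, y to its left, z up, the work surface at z = 0. Lengths are in mm, angles in rad, forces in N, time in s.
With the tool pointing down it reaches from about 350 to 775 mm from the base axis. Payload 5.5 kg.
Tool frame: the origin (TCP) lies midway between the tips of the shut fingers; the grasp point (between the pads) lies 19 mm behind it; z points along the fingers, y is the line along which they close (so a half turn about z gives the same grasp; the last joint's range is limited). The gripper opens to 85 mm and grips with 20 to 120 N. Pads are 22 mm wide; open, the fingers measure 114 mm over their backs; the gripper's body (76 mm by 85 mm) begins 54 mm behind the grasp point. The pads swing forward as they close: fully open they stand 13 mm farther back than shut.
Start: joints at [-1.276, 0.313, 0.046, 1.304, 0, 1.431], TCP at [242.208, -521.543, 231.323] pointing down, gripper open.
Joint ranges: [-2.76, 2.76], [-0.86, 1.69], [-1.03, 1.26], [-2.2, 2.34], [-1.47, 1.5], [-3.14, 3.14]. Speed limits (rad/s): [2.57, 2.57, 3.14, 3.14, 3.14, 3.14].

## Interface

Orientations are given as a unit quaternion [w, x, y, z].
In Python, from station import sensors, imaging, arm gives the robot as it stands. The module is installed in compiled form; this text tells all that it offers.
- The arm moves only by the tool arm_command, never from a script. Its argument "deltas" is one flat list of numbers, 7 for each row, row after row: the opening, from -1 (shut) to 1 (fully open), then the shift along the tool's x, y, z as a fraction of full scale, then the turn, a rotation vector about the tool's x, y, z as a fraction of full scale. A call has exactly 5 rows; each row is the pose to reach, as a shift and turn from the pose commanded when the call began, along the tool's axes at that moment; what a row does not reach only later rows make up. Full scale, the value 1, is 0.5 m for a shift and 2 rad for a turn. A row lasts 1/10 s, in which the tool goes at most 50 mm and 8.59 degrees, less where a joint would pass 70% of its speed; a pose out of reach is approached as far as the arm can. A call with a number of a shift or a turn outside -1 to 1 is refused whole. A call with a gripper value outside its range is refused whole. The fingers move at their own pace and stop on an object; "newtons" is the grip in N (left out, the last holds). Time passes only in rows, so rows that repeat a pose let the fingers close, or fill a call up. It gives the time, the measured TCP pose, the force, the opening and the grip force at its end, in the units of the state.
- sensors.get_obs(): the state, without advancing time (a new reading comes with each control period).
- imaging.capture(name): name is "scene" or "top" or "wrist"; returns the picture (480x640x3 uint8, red, green, blue); there is no depth.
- imaging.camera_model(name): a dict with "K" (3x3 intrinsics, pixels), "world_to_cam" (4x4, takes a point from world to camera coordinates); the wrist camera has in their place "tool_from_camera" (4x4, takes a point from camera to tool coordinates, whose origin is the TCP and whose axes are the flange's). Camera axes: x right, y down, z forward; pixel columns grow to the right and rows downward; lengths in mm; the calibration is good to about 2 mm. A picture is of the moment at which its call begins: read the wrist's pose just before it. camera_model takes no time and is no camera call.
- arm.sign_off(): hands the job in; it is judged then, once.
The state is a dict: "time": time; "q": joint angles; "qd": joint speeds; "joint_torque": joint torques, N m; "tool_pos": TCP position; "orientation": TCP orientation; "ft_force": force on the tool from outside, world axes, zero at the start; "torque": the same for the moment, N m; "grip_width": finger opening in mm; "grasp_force": force on a finger pad.
Only numpy, scipy, OpenCV 4.12 (cv2) and the standard library are available. Lean on these libraries where they do the work, as an engineer would, in place of code of your own. Each camera call takes 0.05 s, during which the arm holds its last target. There are 200 camera calls.

## Task

Close the open tin of washing tablets with its two nested lids from the blue mat: carry the pair together by the inner lid's tall black knob and lower it gently, without dropping it, until the inner lid sits fully home in the tin's mouth, then let go of the knob. Then take the outer cover alone by its collar, lift it straight up until it is well clear of the knob, and finish while holding it there, level and still over the tin, so that I can drop a fresh drying capsule into the inner lid's dish; nothing is put down or let go at the end. Once home, the inner lid must stay undisturbed, and the tin, the slim closed tin, the scoop and the capsule must stay where they are.

Things in the scene. Friction and masses are not known exactly. Their poses are not given: they have to be found in the camera images.
- tab_tin: The open round tin of bare steel, 104 mm in diameter and 100 mm high, loose, about 0.8 kg with the white tablets in it. Its mouth is 99 mm across inside. Origin: centre of its underside, z up.
- tin_mouth (a point): Centre of the open tin's mouth, level with its rim, 100 mm above the tin's underside.
- seal_lid: The inner sealing lid: a round plug 94 mm in diameter, tapered to 86 mm over its lowest 5 mm, under a flange 104 mm in diameter and 3 mm thick that comes to rest on the tin's rim, with a sunk dish on top and a tall black knob in the middle. About 0.22 kg. Origin: centre of the plug's underside, z up along the knob; the flange's underside is 16 mm and the knob's top 72 mm above the origin. Fully home, the origin is 16 mm below the tin's rim.
- seal_knob (a point): Middle of the inner lid's upright round black knob, 56 mm above the plug's underside. The knob's grip is 24 mm in diameter and runs from 16 mm below this point to 16 mm above it, on a 16 mm stem. With the lids nested the cover's collar ends 20 mm below this point. Fully home, this point is 40 mm above the tin's rim. Lifting by this knob lifts the cover too, which rests loose on the flange.
- cover_lid: The outer cover: a shallow round steel cap 115 mm in outer diameter with a 110 mm skirt inside, 34 mm high in all, about 0.16 kg. It lies loose on the inner lid's flange, nested over it, with up to 3 mm of sideways play. Origin: centre of the skirt's lower edge (2 mm above the plug's underside when nested), z up; the flat top is 19.5 mm and the collar's top 34 mm above the origin.
- cover_collar (a point): Centre of the cover's upstanding collar, half-way up it. The collar is a short tube 50 mm in outer and 42 mm in inner diameter that stands 14.5 mm above the cover's flat top, from 7 mm below this point to 7 mm above it; the inner lid's knob passes freely up through it and its top is 43 mm above this point while nested. Lifting by the collar lifts the cover alone.
- slim_tin: A slimmer steel tin, about 81 mm in diameter, already closed with lids of its own, 130 mm high to the top of its knob. Leave it. Origin: centre of its underside. It and the open tin may stand either way round.
- scoop: Navy detergent scoop standing on the table beyond the tins and the mat, 80 mm high, with its handle level with the rim. Leave it. Origin: on its underside, between the bowl and the handle.
- drying_capsule: Small white drying capsule, a disc 26 mm across and 8 mm high, on the table behind the tins. Leave it. Origin: centre of its underside.
Things that resemble listed ones, but are neither listed nor needed, are in the scene too. What is shaped like the cover_lid but orange is not meant.

How it is judged (in metres and radians):
On the way, in this order (a step that is already met when the one before it is completed fails the run):
1. the two lids are lifted together off the mat, still nested (height (world z) of seal_lid above 0.05 m and z of cover_collar in the frame of seal_lid below 0.035 m and contact force between the fingers and seal_lid above 1 N), for 0.2 s.
2. the inner lid is fully home in the open tin's mouth with the cover still on it, and the knob has been let go (z of seal_knob in the frame of tin_mouth below 0.0425 m and horizontal distance between seal_knob and tin_mouth below 0.006 m and angle between seal_lid's own z axis and vertical below 0.06 rad and z of cover_collar in the frame of seal_lid below 0.035 m and contact force between the fingers and seal_lid below 0.1 N), for 0.2 s.
At the end, for the whole second after the job is handed in: Inner lid fully home in the open tin (within 2.5 mm, centred, level), untouched; the gripper alone holds the cover still, level (0.2 rad), within 50 mm of straight above the tin, collar middle 45 mm or more above the knob middle; tin upright, within 30 mm of its start (z of seal_knob in the frame of tin_mouth between 0.036 and 0.0425 m and horizontal distance between seal_knob and tin_mouth below 0.006 m and angle between seal_lid's own z axis and vertical below 0.06 rad and z of cover_collar in the frame of seal_knob above 0.045 m and horizontal distance between cover_collar and tin_mouth below 0.05 m and angle between cover_lid's own z axis and vertical below 0.2 rad and linear speed of cover_lid below 0.03 m/s and contact force between the fingers and cover_lid above 1 N and contact force between each of cover_lid, the arm, the fingers and seal_lid below 0.05 N and contact force between cover_lid and tab_tin below 0.05 N and angle between tab_tin's own z axis and vertical below 0.05 rad and height (world z) of tab_tin below 0.005 m and distance of tab_tin from where it was at the start of the episode below 0.03 m); the arm keeps its last pose, push and grip.
It fails at once if the cover is parted from the inner lid while the inner lid is not home in the open tin, or the inner lid is pulled up with or after the cover is raised (distance between cover_collar and seal_lid above 0.045 m and (z of seal_knob in the frame of tin_mouth above 0.045 m or horizontal distance between seal_knob and tin_mouth above 0.008 m or angle between seal_lid's own z axis and vertical above 0.1 rad)).
It fails at once if the lids are dropped onto the tin (horizontal distance between seal_knob and tin_mouth below 0.04 m and z of seal_knob in the frame of tin_mouth below 0.07 m and linear speed of seal_lid above 0.4 m/s).
It fails at once if the open tin is tipped or shoved away (angle between tab_tin's own z axis and vertical above 0.2 rad or distance of tab_tin from where it was at the start of the episode above 0.04 m).
It fails at once if the slim tin, scoop or drying capsule is disturbed (distance of any of slim_tin, scoop, drying_capsule from where it was at the start of the episode above 0.02 m).
It also fails if it takes over 48 s, if anything falls off the work surface, if the arm or the gripper's body presses on something with over 40 N, if the wrist force passes 120 N, or if a joint passes its speed limit or range.

## Working session

There is one attempt and no reset: what is moved stays moved. The work goes in short steps, Python scripts to look and compute and a tool call to move; the robot and the scene stay as the last step left them, time stands still between calls to the robot, and variables do not carry over. Pictures are saved under pics/ and viewed, at most 10 in all, crops included, and the job is handed in when it is done.

Besides the shell and the picture viewer there is one more tool, called after ">>>" in YAML: its name, and indented under it one key for each argument. arm_command: Moves the arm, as the interface text tells. Shift numbers are shares of 0.5 m and turn numbers shares of 2 rad, none past 1 either way. Its arguments: {"type":"object","properties":{"deltas":{"type":"array","items":{"type":"number","minimum":-1,"maximum":1}},"newtons":{"type":"number"}},"required":["deltas"]}

```bash
mkdir -p pics; python3 - <<'E'
from station import sensors, imaging
import cv2,json
o=sensors.get_obs(); print(o)
for n in("scene","top"):
    im=imaging.capture(n); cv2.imwrite(f"pics/{n}0.png",im[:,:,::-1])
    m=imaging.camera_model(n); print(n,m)
print(imaging.camera_model("wrist"))
E
```

```text
{'time': 0.0, 'q': array([-1.27557423e+00,  3.14008810e-01,  4.49921257e-02,  1.30358257e+00,
        4.16579965e-05,  1.43119224e+00]), 'qd': array([-0.00013172,  0.0014167 ,  0.00065201, -0.00193552, -0.0011791 ,
        0.00127315]), 'joint_torque': array([ 1.67680259e-04, -4.80633831e+01,  2.98529005e+01,  1.94834545e-02,
       -2.43677805e-04,  7.69909150e-07]), 'tool_pos': array([ 242.07542222, -521.01362789,  230.40944903]), 'orientation': array([-9.00354690e-04,  9.76458330e-01,  2.15704236e-01, -4.93052235e-05]), 'ft_force': array([-0.13549766, -0.01195589,  0.38236491]), 'torque': array([ 0.02680364, -0.03418112, -0.02199125]), 'grasp_force': 0.0, 'grip_width': 84.98470374263634}
scene {'K': array([[472.90114551,   0.        , 313.09601027],
       [  0.        , 472.90114551, 240.02312764],
       [  0.        ,   0.        ,   1.        ]]), 'world_to_cam': array([[-8.82530370e-01, -4.70253465e-01,  1.35097906e-03,
         4.38318532e+02],
       [-2.78412375e-01,  5.20180308e-01, -8.07402624e-01,
         2.41230183e+02],
       [ 3.78981129e-01, -7.12933465e-01, -5.89
[... 470 characters left out ...]
+02],
       [ 1.78328488e-01, -9.99158946e-03, -9.83920280e-01,
         1.02867321e+03],
       [ 0.00000000e+00,  0.00000000e+00,  0.00000000e+00,
         1.00000000e+00]])}
{'K': array([[364.40707902,   0.        , 318.49536997],
       [  0.        , 364.40707902, 242.12971998],
       [  0.        ,   0.        ,   1.        ]]), 'tool_from_camera': array([[-4.44832854e-04, -9.62320885e-01, -2.71916009e-01,
         6.91528836e+01],
       [ 9.99999778e-01, -5.62878242e-04,  3.56127369e-04,
         6.41940366e-01],
       [-4.95764410e-04, -2.71915790e-01,  9.62320922e-01,
        -1.42745221e+02],
       [ 0.00000000e+00,  0.00000000e+00,  0.00000000e+00,
         1.00000000e+00]])}
```

View pics/scene0.png

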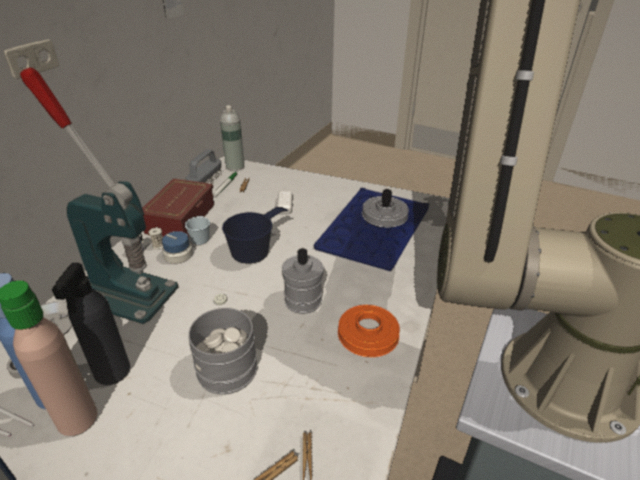

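View pics/top0.png

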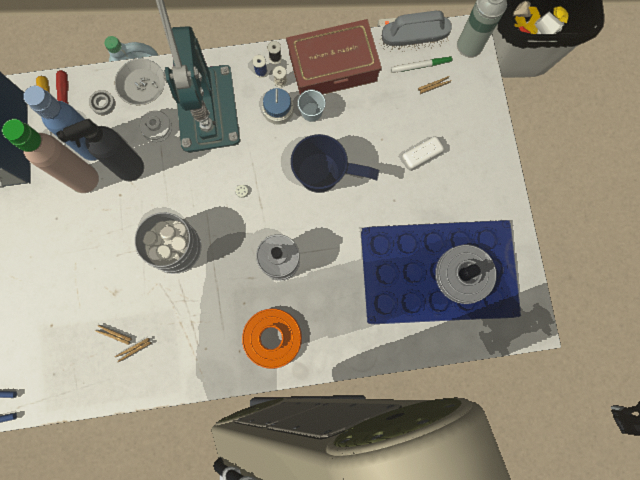

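The scene picture shows the nested pair on the blue mat at about (385,208), the open tin with tablets at (223,345), the closed slim tin at (303,280), an orange cover look-alike at (368,330) and the scoop at (250,237). In the top picture the pair is at (467,273), the open tin at (167,240), the slim tin at (278,255), the orange one at (272,338) and the capsule at (243,191).

Candidates: the steel cover with the black knob on the mat at top (467,273) fits cover_lid and seal_lid. The orange one at (272,338) is excluded by its colour. For tab_tin, the tin at (167,240) is open with tablets inside. The one at (278,255) is closed and slim, so I leave it.

```bash
cat > h.py <<'E'
import numpy as np, cv2
from station import imaging
def ray(n,uv):
    m=imaging.camera_model(n);T=m["world_to_cam"];R=T[:3,:3];c=-R.T@T[:3,3]
    d=R.T@np.linalg.solve(m["K"],[uv[0],uv[1],1.]);return c,d
def onz(n,uv,z):
    c,d=ray(n,uv);return c+d*(z-c[2])/d[2]
def tri(uvs):
    A=np.zeros((3,3));b=np.zeros(3)
    for n,uv in uvs:
        c,d=ray(n,uv);d=d/np.linalg.norm(d);P=np.eye(3)-np.outer(d,d);A+=P;b+=P@c
    return np.linalg.solve(A,b)
def proj(n,p):
    m=imaging.camera_model(n);q=m["world_to_cam"][:3,:3]@p+m["world_to_cam"][:3,3];q=m["K"]@q;return q[:2]/q[2]
E
python3 - <<'E'
from h import *
t=cv2.imread("pics/top0.png");s=cv2.imread("pics/scene0.png")
def crop(im,x,y,w,h,f=4): return cv2.resize(im[y:y+h,x:x+w],(400,300),interpolation=cv2.INTER_CUBIC)
o=np.vstack([np.hstack([crop(t,420,235,100,75),crop(t,120,200,100,75)]),np.hstack([crop(s,340,175,100,75),crop(s,175,300,120,90)])])
cv2.imwrite("pics/crop0.png",o)
for n,im,(x,y,w,h) in (("top",t,(425,235,85,75)),("scene",s,(350,180,75,55))):
    hsv=cv2.cvtColor(im,cv2.COLOR_BGR2HSV);roi=hsv[y:y+h,x:x+w]
    blue=cv2.inRange(roi,(105,90,0),(130,255,255))
    k=cv2.inRange(roi,(0,0,0),(255,255,45))&~blue
    lid=cv2.inRange(roi,(0,0,60),(255,80,255))
    for nm,m in(("lid",lid),("knob",k)):
        cs,_=cv2.findContours(m,cv2.RETR_EXTERNAL,cv2.CHAIN_APPROX_NONE);c=max(cs,key=cv2.contourArea)+[x,y]
        c=cv2.convexHull(c.astype(np.int32));print(n,nm,cv2.boundingRect(c),cv2.fitEllipse(c),cv2.contourArea(c))
E
```

```text
top lid (435, 244, 62, 60) ((465.4249267578125, 273.7961730957031), (59.55533218383789, 61.649879455566406), 98.45203399658203) 2859.0
top knob (459, 264, 21, 17) ((469.0970458984375, 272.1742248535156), (14.782228469848633, 21.782651901245117), 67.86083984375) 226.0
scene lid (350, 180, 75, 49) ((386.9879150390625, 189.9957275390625), (74.75485229492188, 77.31300354003906), 69.50755310058594) 2905.0
scene knob (413, 202, 12, 22) ((418.4403076171875, 210.76438903808594), (11.798057556152344, 25.017654418945312), 8.79948902130127) 189.5
```

View pics/crop0.png

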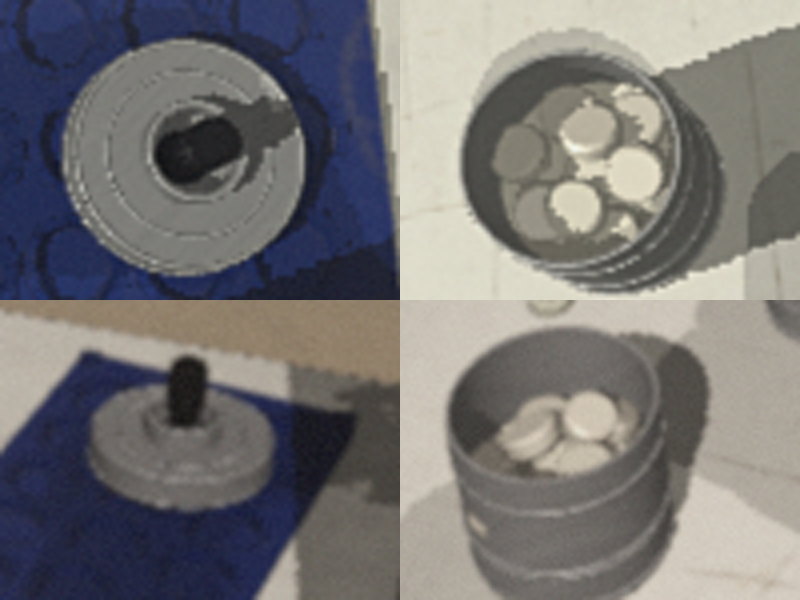

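The crop confirms it: top left is the steel cover with a collar and black knob on blue. The knob's top leans to about (474,270), and the cover's disc is centred near (467.5,273). The open tin's rim is centred near (162.8,240) in the top view and (221,331) in the scene view. The knob's top is near (386.8,192) in the scene view.

```bash
python3 - <<'E'
from h import *
np.set_printoptions(precision=1,suppress=True)
print("knobtop tri",tri([("top",(474.2,270)),("scene",(386.8,192))]),onz("top",(474.2,270),75),onz("scene",(386.8,192),75))
print("cover top",onz("top",(467.5,273),24.5))
print("rim tri",tri([("top",(162.8,240)),("scene",(221,331))]),onz("top",(162.8,240),100),onz("scene",(221,331),100))
print("slim knobtop",onz("top",(276,253),130),"scoop",onz("top",(320,163),80),"handle",onz("top",(377,172),80),"capsule",onz("top",(243,191),8),"orange",onz("top",(272,338),20))
print("slim scene",onz("scene",(302,252),130))
for p in [(512,221),(362,226),(520,316),(370,322)]: print("mat",onz("top",p,2))
from scipy.spatial.transform import Rotation as Rn
from station import sensors
o=sensors.get_obs();w=o['orientation'];R=Rn.from_quat([*w[1:],w[0]]);print(R.as_matrix())
E
```

```text
knobtop tri [ 465.3 -333.9   71.7] [ 464.3 -333.1   75. ] [ 464.2 -328.3   75. ]
cover top [ 464.8 -334.2   24.5]
rim tri [532.5 252.6  92.7] [530.3 250.2 100. ] [528.6 258.  100. ]
slim knobtop [496.4  38.  130. ] scoop [680.2 -46.   80. ] handle [ 659.6 -156.4   80. ] capsule [647.2 113.2   8. ] orange [346.7  54.8  20. ]
slim scene [495.7  46.5 130. ]
mat [ 573.  -440.1    2. ]
mat [ 569.3 -130.4    2. ]
mat [ 378.7 -439.4    2. ]
mat [ 373.7 -139.1    2. ]
[[ 0.9  0.4 -0. ]
 [ 0.4 -0.9  0. ]
 [ 0.  -0.  -1. ]]
```

Triangulated knob top is (465,-334,~73), as expected for a pair on a thin mat. The tin mouth is near (530,251,~100). Next I hover over the lids with tool x along world +y.

>>> arm_command:
  deltas: [1, 0.1, -0.03, 0.0, 0, 0, -0.07, 1, 0.19, -0.05, 0.0, 0, 0, -0.14, 1, 0.28, -0.075, 0.0, 0, 0, -0.21, 1, 0.37, -0.1, 0.02, 0, 0, -0.28, 1, 0.46, -0.124, 0.03, 0, 0, -0.35]

```text
time: 0.6
tool_pos: [425.6, -366.8, 215.5]
orientation: [-0.0, 0.842, 0.54, -0.0]
ft_force: [0.5, -0.9, -0.3]
grip_width: 85.6
grasp_force: 0.0
```

>>> arm_command:
  deltas: [1, 0.045, 0.022, 0.035, 0, 0, -0.07, 1, 0.093, 0.044, 0.07, 0, 0, -0.14, 1, 0.093, 0.044, 0.07, 0, 0, -0.218, 1, 0.093, 0.044, 0.07, 0, 0, -0.218, 1, 0.093, 0.044, 0.07, 0, 0, -0.218]

```text
time: 1.1
tool_pos: [464.2, -335.6, 181.2]
orientation: [-0.0, 0.708, 0.706, -0.0]
ft_force: [-0.1, -0.3, 0.2]
grip_width: 85.4
grasp_force: 0.0
```

```bash
cat >> h.py <<'E'
from station import sensors
from scipy.spatial.transform import Rotation as Rn
def look(name):
    o=sensors.get_obs();im=imaging.capture("wrist");cv2.imwrite(f"pics/{name}.png",im[:,:,::-1])
    w=o['orientation'];R=Rn.from_quat([*w[1:],w[0]]).as_matrix();np.savez(f"pics/{name}.npz",R=R,p=o['tool_pos'])
    print(name,o['time'],o['tool_pos'],o['orientation'],o['ft_force']);return im[:,:,::-1]
def wonz(name,uv,z):
    d=np.load(f"pics/{name}.npz");m=imaging.camera_model("wrist");T=m["tool_from_camera"]
    c=d['p']+d['R']@T[:3,3];v=d['R']@T[:3,:3]@np.linalg.solve(m["K"],[uv[0],uv[1],1.]);return c+v*(z-c[2])/v[2]
E
python3 -c "
from h import *
look('w1')"
```

```text
w1 1.1 [ 464.16950557 -335.60813917  181.22383649] [-1.09801369e-04  7.08274402e-01  7.05937215e-01 -9.08684009e-05] [-0.0586964  -0.34827876  0.24739006]
```

View pics/w1.png

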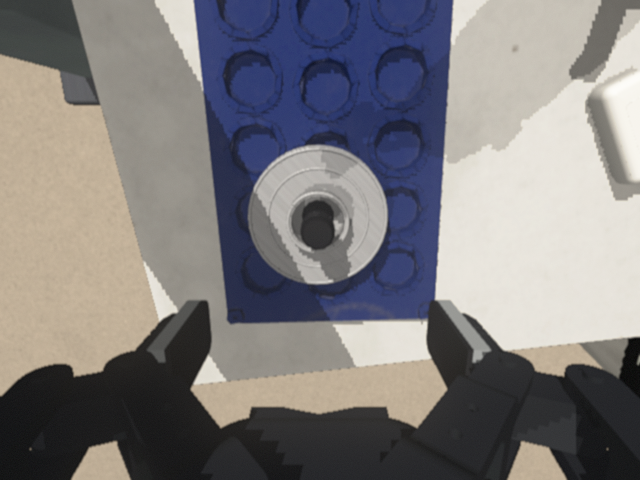

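The wrist picture shows the cover disc centred near (318,214) with the collar inside it, and the knob's top at about (319,233). Fingers are clear on both sides.

```bash
python3 - <<'E'
from h import *
np.set_printoptions(precision=1,suppress=True)
im=cv2.imread("pics/w1.png");hsv=cv2.cvtColor(im,cv2.COLOR_BGR2HSV)
m=cv2.inRange(hsv,(0,0,70),(255,90,255));m[:130]=0;m[300:]=0;m[:,:240]=0;m[:,395:]=0
m=cv2.morphologyEx(m,cv2.MORPH_OPEN,np.ones((3,3)))
cs,_=cv2.findContours(m,cv2.RETR_EXTERNAL,cv2.CHAIN_APPROX_NONE);c=max(cs,key=cv2.contourArea);h=cv2.convexHull(c)
e=cv2.fitEllipse(h);print(e,cv2.boundingRect(h))
for z in(21.5,24.5):print(wonz('w1',e[0],z))
k=cv2.inRange(im,(0,0,0),(62,62,62));k[:190]=0;k[260:]=0;k[:,:280]=0;k[:,360:]=0
cs,_=cv2.findContours(k,cv2.RETR_EXTERNAL,cv2.CHAIN_APPROX_NONE);c=max(cs,key=cv2.contourArea);print(cv2.boundingRect(c))
x,y,w,hh=cv2.boundingRect(c);r=12*364/250
print(wonz('w1',(x+w/2,y+hh-r),74),wonz('w1',(319,234),74))
E
```

```text
((317.3987121582031, 214.42691040039062), (141.49586486816406, 142.1569061279297), 148.37538146972656) (247, 143, 142, 143)
[ 463.7 -328.5   21.5]
[ 463.7 -327.9   24.5]
(301, 201, 33, 48)
[ 464.  -330.1   74. ] [ 465.  -331.9   74. ]
```

>>> arm_command:
  deltas: [1, 0.08, 0.013, -0.05, 0, 0, 0, 1, 0.18, 0.026, -0.1, 0, 0, 0, 1, 0.28, 0.04, -0.15, 0, 0, 0, 1, 0.38, 0.052, -0.15, 0, 0, 0, 1, 0.48, 0.066, -0.15, 0, 0, 0]

```text
time: 1.65
tool_pos: [496.2, -107.4, 258.2]
orientation: [0.002, 0.709, 0.705, 0.001]
ft_force: [0.9, 0.1, -0.4]
grip_width: 85.5
grasp_force: 0.0
```

>>> arm_command:
  deltas: [1, 0.1, 0.013, 0, 0, 0, 0, 1, 0.2, 0.026, 0, 0, 0, 0, 1, 0.3, 0.04, 0, 0, 0, 0, 1, 0.4, 0.052, 0, 0, 0, 0, 1, 0.5, 0.066, 0, 0, 0, 0]

```text
time: 2.15
tool_pos: [528.6, 141.2, 256.9]
orientation: [0.001, 0.709, 0.706, 0.001]
ft_force: [1.8, -2.2, 0.6]
grip_width: 85.6
grasp_force: 0.0
```

>>> arm_command:
  deltas: [1, 0.09, 0, 0, 0, 0, 0, 1, 0.182, 0, 0, 0, 0, 0, 1, 0.182, 0, 0, 0, 0, 0, 1, 0.182, 0, 0, 0, 0, 0, 1, 0.182, 0, 0, 0, 0, 0]

```text
time: 2.65
tool_pos: [528.5, 229.8, 256.3]
orientation: [0.0, 0.708, 0.706, -0.0]
ft_force: [0.1, -0.4, -0.1]
grip_width: 85.4
grasp_force: 0.0
```

```bash
python3 -c "
from h import *
look('w2')"
```

```text
w2 2.65 [528.51523656 229.79147518 256.28572589] [ 2.34488015e-04  7.07982149e-01  7.06230288e-01 -5.74063949e-05] [ 0.06993022 -0.36787123 -0.1013345 ]
```

View pics/w2.png

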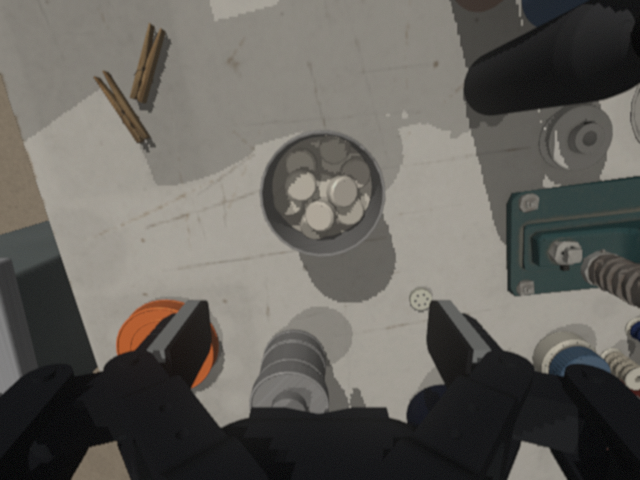

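The tin rim is centred near (322,193) with a radius of about 61 px. The green press and the black bottle stand to the right, which is +x, and clear of the hand. Next I fit the rim.

```bash
python3 - <<'E'
from h import *
np.set_printoptions(precision=1,suppress=True)
for nm,(cx,cy),r0,r1,z in (('w2',(322,193),55,68,100),('w1',(317.5,214.5),64,78,23.5)):
    g=cv2.cvtColor(cv2.imread(f"pics/{nm}.png"),cv2.COLOR_BGR2GRAY)
    cr=cv2.HoughCircles(g,cv2.HOUGH_GRADIENT_ALT,1,5,param1=150,param2=.6,minRadius=r0,maxRadius=r1)
    print(nm,cr)
    pol=cv2.warpPolar(cv2.GaussianBlur(g,(3,3),0),(800,360),(cx,cy),80,0).astype(float)
    gr=np.abs(np.gradient(pol,axis=1))[:,r0*10:r1*10]
    # outermost strong edge
    pts=[]
    for a in range(360):
        i=np.where(gr[a]>1.0)[0]
        if len(i):
            r=r0+i[-1]/10;pts.append((cx+r*np.cos(np.radians(a)),cy+r*np.sin(np.radians(a))))
    p=np.array(pts,np.float32)
    for _ in range(6):
        e=cv2.fitEllipseDirect(p);d=np.hypot(*(p-e[0]).T);md=np.median(d);p=p[np.abs(d-md)<2]
        if len(p)<20:break
    print(len(p),e,wonz(nm,e[0],z))
    if cr is not None:
        for q in cr[0][:4]: print(q,wonz(nm,q[:2],z))
E
```

```text
w2 [[[322.  195.   60.4]
  [568.  276.   61.2]
  [597.  282.   61.9]
  [319.  172.   61.4]]]
314 ((321.9317932128906, 192.83790588378906), (128.0173797607422, 129.22787475585938), 51.47113800048828) [532.  255.6 100. ]
[322.  195.   60.4] [532.  253.8 100. ]
[568.  276.   61.2] [747.5 182.  100. ]
[597.  282.   61.9] [774.1 176.3 100. ]
[319.  172.   61.4] [529.6 272.5 100. ]
w1 [[[320.  216.   68.9]
  [323.  239.   69.7]
  [300.  225.   70.2]
  [284.  226.   70.5]
  [295.  244.   72.2]]]
222 ((317.9549560546875, 213.9685821533203), (143.9341583251953, 145.1805877685547), 64.7099380493164) [ 464.2 -327.7   23.5]
[320.  216.   68.9] [ 465.9 -329.4   23.5]
[323.  239.   69.7] [ 468.4 -349.4   23.5]
[300.  225.   70.2] [ 449.  -337.1   23.5]
[284.  226.   70.5] [ 435.4 -337.9   23.5]
```

>>> arm_command:
  deltas: [1, -0.08, -0.013, 0, 0, 0, 0, 1, -0.18, -0.026, 0, 0, 0, 0, 1, -0.28, -0.04, 0, 0, 0, 0, 1, -0.38, -0.052, 0, 0, 0, 0, 1, -0.48, -0.064, 0, 0, 0, 0]

```text
time: 3.2
tool_pos: [495.5, -10.7, 256.5]
orientation: [0.001, 0.708, 0.706, 0.0]
ft_force: [1.6, 0.6, -0.4]
grip_width: 85.1
grasp_force: 0.0
```

>>> arm_command:
  deltas: [1, -0.1, -0.013, 0, 0, 0, 0, 1, -0.2, -0.026, 0, 0, 0, 0, 1, -0.3, -0.04, 0, 0, 0, 0, 1, -0.4, -0.052, 0, 0, 0, 0, 1, -0.5, -0.064, 0.05, 0, 0, 0]

```text
time: 3.7
tool_pos: [465.0, -255.3, 237.4]
orientation: [0.003, 0.709, 0.706, 0.0]
ft_force: [2.2, -0.5, -0.8]
grip_width: 85.5
grasp_force: 0.0
```

>>> arm_command:
  deltas: [1, -0.07, 0, 0.05, 0, 0, 0, 1, -0.14, 0, 0.1, 0, 0, 0, 1, -0.14, 0, 0.15, 0, 0, 0, 1, -0.14, 0, 0.2, 0, 0, 0, 1, -0.14, 0, 0.2, 0, 0, 0]

```text
time: 4.2
tool_pos: [461.9, -320.3, 131.1]
orientation: [-0.003, 0.709, 0.706, -0.0]
ft_force: [-0.7, 0.7, -0.7]
grip_width: 85.6
grasp_force: 0.0
```

>>> arm_command:
  deltas: [1, 0, 0, 0.03, 0, 0, 0, 1, 0, 0, 0.06, 0, 0, 0, 1, 0, 0, 0.06, 0, 0, 0, 1, 0, 0, 0.06, 0, 0, 0, 1, 0, 0, 0.06, 0, 0, 0]

```text
time: 4.7
tool_pos: [465.8, -321.2, 106.1]
orientation: [0.001, 0.707, 0.707, 0.0]
ft_force: [0.4, -0.3, 0.3]
grip_width: 85.6
grasp_force: 0.0
```

```bash
python3 -c "
from h import *
look('w3')"
```

```text
w3 4.7 [ 465.81569053 -321.24757358  106.10939888] [1.20555080e-03 7.07287715e-01 7.06924773e-01 1.68327613e-05] [ 0.35770995 -0.27587402  0.25785902]
```

View pics/w3.png

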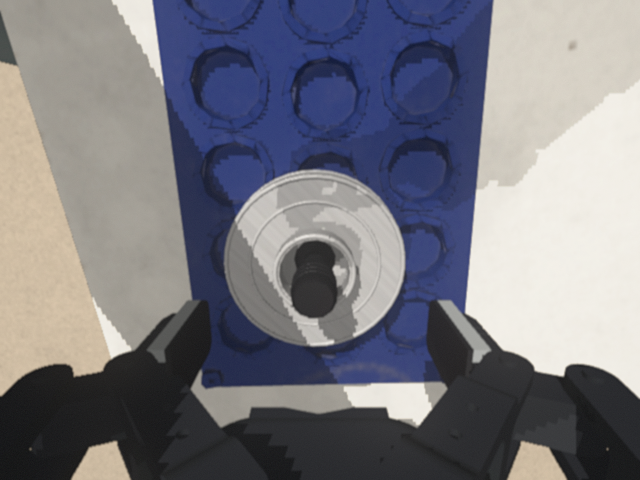

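The knob top is at about (314,297) and the cover disc is centred at about (315,258), between the fingers.

```bash
python3 -c "
from h import *
np.set_printoptions(precision=1,suppress=True)
print(wonz('w3',(314,296),74),wonz('w3',(315,258),23.5),wonz('w3',(315,265),40))
d=np.load('pics/w3.npz')
m=imaging.camera_model('wrist');T=m['tool_from_camera']
q=np.linalg.inv(T)@[0,0,-19,1];q=m['K']@q[:3];print('grasp px',q/q[2])
q=np.linalg.inv(T)@[0,0,-106+74+ 0+0,1]
"
```

```text
[ 464.  -331.5   74. ] [ 464.2 -327.5   23.5] [ 464.3 -326.5   40. ]
grasp px [317.1 327.2   1. ]
```

>>> arm_command:
  deltas: [1, -0.019, -0.004, 0.0, 0, 0, 0, 1, -0.019, -0.004, 0.03, 0, 0, 0, 1, -0.019, -0.004, 0.06, 0, 0, 0, 1, -0.019, -0.004, 0.08, 0, 0, 0, 1, -0.019, -0.004, 0.08, 0, 0, 0]

```text
time: 5.25
tool_pos: [462.5, -329.6, 63.2]
orientation: [-0.001, 0.707, 0.707, -0.0]
ft_force: [0.1, -0.5, -0.4]
grip_width: 85.4
grasp_force: 0.0
```

>>> arm_command:
  deltas: [1, 0, 0, 0.01, 0, 0, 0, 1, 0, 0, 0.02, 0, 0, 0, 1, 0, 0, 0.03, 0, 0, 0, 1, 0, 0, 0.036, 0, 0, 0, 1, 0, 0, 0.036, 0, 0, 0]

```text
time: 5.75
tool_pos: [463.1, -329.7, 46.0]
orientation: [-0.0, 0.707, 0.707, -0.0]
ft_force: [-0.8, 0.5, 0.4]
grip_width: 85.8
grasp_force: 0.0
```

>>> arm_command:
  deltas: [-1, 0, 0, 0, 0, 0, 0, -1, 0, 0, 0, 0, 0, 0, -1, 0, 0, 0, 0, 0, 0, -1, 0, 0, 0, 0, 0, 0, -1, 0, 0, 0, 0, 0, 0]
  newtons: 60

```text
time: 6.25
tool_pos: [463.4, -330.1, 46.8]
orientation: [0.0, 0.707, 0.707, -0.0]
ft_force: [0.3, -0.0, 3.8]
grip_width: 22.6
grasp_force: 59.1
```

>>> arm_command:
  deltas: [-1, 0, 0, 0, 0, 0, 0, -1, 0, 0, 0, 0, 0, 0, -1, 0, 0, 0, 0, 0, 0, -1, 0, 0, 0, 0, 0, 0, -1, 0, 0, 0, 0, 0, 0]

```text
time: 6.75
tool_pos: [463.4, -330.1, 46.8]
orientation: [0.0, 0.707, 0.707, -0.0]
ft_force: [-1.4, -0.2, 5.0]
grip_width: 22.4
grasp_force: 59.3
```

>>> arm_command:
  deltas: [-1, 0, 0, -0.01, 0, 0, 0, -1, 0, 0, -0.03, 0, 0, 0, -1, 0, 0, -0.06, 0, 0, 0, -1, 0, 0, -0.09, 0, 0, 0, -1, 0, 0, -0.12, 0, 0, 0]

```text
time: 7.25
tool_pos: [463.1, -329.6, 106.9]
orientation: [-0.001, 0.707, 0.707, 0.0]
ft_force: [0.4, -0.3, -4.1]
grip_width: 22.2
grasp_force: 59.0
```

>>> arm_command:
  deltas: [-1, 0, 0, -0.03, 0, 0, 0, -1, 0, 0, -0.06, 0, 0, 0, -1, 0, 0, -0.09, 0, 0, 0, -1, 0, 0, -0.1, 0, 0, 0, -1, 0, 0, -0.1, 0, 0, 0]

```text
time: 7.75
tool_pos: [463.7, -330.2, 157.1]
orientation: [0.001, 0.707, 0.707, 0.0]
ft_force: [-0.8, -0.1, -3.7]
grip_width: 22.2
grasp_force: 59.1
```

```bash
python3 - <<'E'
from h import *
im=look('w4')
s=imaging.capture("scene")[:,:,::-1]
cv2.imwrite("pics/c4.png",np.hstack([cv2.resize(im[160:460,170:470],(400,400)),cv2.resize(s[50:250,300:500],(400,400))]))
E
```

```text
w4 7.75 [ 463.66456782 -330.1866789   157.12652205] [6.81631394e-04 7.07084919e-01 7.07128314e-01 2.37389259e-05] [-0.75825896 -0.05186905 -3.71739329]
```

View pics/c4.png

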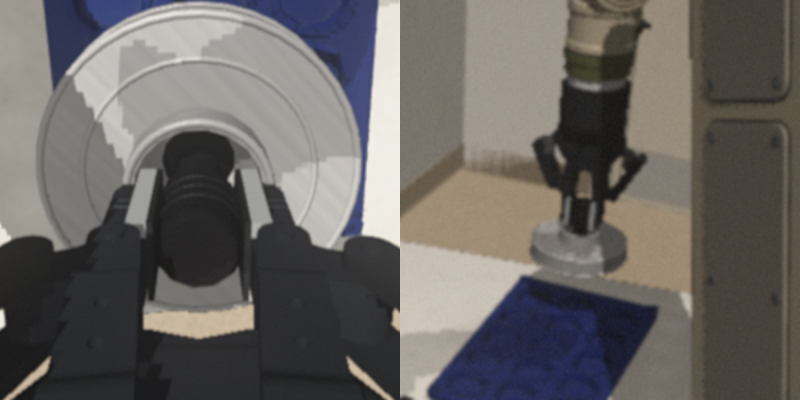

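The hand holds both lids, nested and level, and the measured weight is 3.7 N, which matches the pair. In wrist pixels the cover disc spans u about 200 to 438.5, with its top edge at v about 162 and its bottom edge at about 394.

```bash
python3 -c "
from h import *
np.set_printoptions(precision=1,suppress=True)
for z in(132,134,136): print(z,wonz('w4',(319,162),z),wonz('w4',(319,394.5),z),wonz('w4',(200,280),z),wonz('w4',(438.5,280),z))
"
```

```text
132 [ 464.5 -271.8  132. ] [ 464.5 -395.3  132. ] [ 405.8 -328.7  132. ] [ 523.4 -328.8  132. ]
134 [ 464.4 -271.6  134. ] [ 464.4 -393.7  134. ] [ 406.5 -327.9  134. ] [ 522.7 -328.   134. ]
136 [ 464.4 -271.5  136. ] [ 464.4 -392.1  136. ] [ 407.2 -327.1  136. ] [ 522.  -327.2  136. ]
```

>>> arm_command:
  deltas: [-1, 0.02, 0, -0.04, 0, 0, 0, -1, 0.06, 0.01, -0.08, 0, 0, 0, -1, 0.12, 0.02, -0.12, 0, 0, 0, -1, 0.19, 0.03, -0.146, 0, 0, 0, -1, 0.27, 0.04, -0.146, 0, 0, 0]

```text
time: 8.35
tool_pos: [484.1, -194.7, 230.5]
orientation: [0.001, 0.708, 0.707, 0.0]
ft_force: [2.1, 0.2, -4.3]
grip_width: 22.4
grasp_force: 59.4
```

>>> arm_command:
  deltas: [-1, 0.08, 0.01, 0, 0, 0, 0, -1, 0.16, 0.02, 0, 0, 0, 0, -1, 0.24, 0.03, 0, 0, 0, 0, -1, 0.32, 0.04, 0, 0, 0, 0, -1, 0.4, 0.05, 0, 0, 0, 0]

```text
time: 8.85
tool_pos: [507.7, 6.8, 228.4]
orientation: [-0.001, 0.707, 0.707, -0.001]
ft_force: [0.9, -0.6, -4.0]
grip_width: 22.4
grasp_force: 59.4
```

>>> arm_command:
  deltas: [-1, 0.08, 0.01, 0, 0, 0, 0, -1, 0.16, 0.02, 0, 0, 0, 0, -1, 0.24, 0.03, 0, 0, 0, 0, -1, 0.32, 0.04, 0, 0, 0, 0, -1, 0.38, 0.045, 0, 0, 0, 0]

```text
time: 9.35
tool_pos: [530.3, 197.4, 228.1]
orientation: [-0.001, 0.707, 0.708, -0.001]
ft_force: [0.7, 0.2, -3.6]
grip_width: 22.5
grasp_force: 59.4
```

>>> arm_command:
  deltas: [-1, 0.05, 0, 0, 0, 0, 0, -1, 0.09, 0, 0, 0, 0, 0, -1, 0.1, 0, 0, 0, 0, 0, -1, 0.1, 0, 0, 0, 0, 0, -1, 0.1, 0, 0, 0, 0, 0]

```text
time: 9.85
tool_pos: [530.5, 244.4, 228.7]
orientation: [-0.0, 0.707, 0.707, -0.001]
ft_force: [-0.1, 0.1, -3.4]
grip_width: 22.1
grasp_force: 59.4
```

>>> arm_command:
  deltas: [-1, 0.022, 0.0014, 0, 0, 0, 0, -1, 0.022, 0.0014, 0.03, 0, 0, 0, -1, 0.022, 0.0014, 0.07, 0, 0, 0, -1, 0.022, 0.0014, 0.11, 0, 0, 0, -1, 0.022, 0.0014, 0.13, 0, 0, 0]

```text
time: 10.35
tool_pos: [530.8, 255.5, 162.6]
orientation: [-0.001, 0.707, 0.707, -0.001]
ft_force: [-0.8, 0.6, -4.1]
grip_width: 22.3
grasp_force: 59.4
```

>>> arm_command:
  deltas: [-1, 0, 0, 0, 0, 0, 0, -1, 0, 0, 0, 0, 0, 0, -1, 0, 0, 0, 0, 0, 0, -1, 0, 0, 0, 0, 0, 0, -1, 0, 0, 0, 0, 0, 0]

```text
time: 10.85
tool_pos: [532.0, 256.2, 165.2]
orientation: [0.0, 0.707, 0.707, 0.001]
ft_force: [0.2, -0.1, -4.6]
grip_width: 22.4
grasp_force: 59.4
```

```bash
python3 - <<'E'
from h import *
im=look('w5')
s=imaging.capture("scene")[:,:,::-1];t=imaging.capture("top")[:,:,::-1]
cv2.imwrite("pics/s5.png",s)
cv2.imwrite("pics/c5.png",np.hstack([cv2.resize(s[250:410,140:300],(400,400),interpolation=2),cv2.resize(t[180:300,110:230],(400,400),interpolation=2)]))
E
```

```text
w5 10.85 [531.96027327 256.22423927 165.21300507] [3.54148036e-04 7.07115411e-01 7.07097796e-01 6.14598279e-04] [ 0.2227975  -0.10671195 -4.62620747]
```

View pics/c5.png

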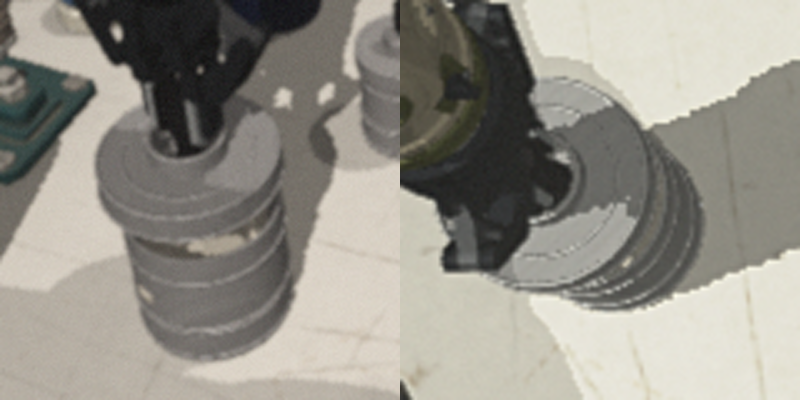

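The scene crop shows the pair level just above the tin. The cover disc spans u about 178.4 to 253.2, while the rim measured earlier spans 189 to 253. I check the lateral alignment in both fixed cameras.

```bash
python3 -c "
from h import *
np.set_printoptions(precision=1,suppress=True)
# scene: disc extents predicted for a candidate centre
a=np.linspace(0,2*np.pi,200)
def ext(n,c,z,r):
    p=np.array([proj(n,np.array([c[0]+r*np.cos(t),c[1]+r*np.sin(t),z])) for t in a]);return np.r_[p.min(0),p.max(0)]
for c in((532,255.6),(530.3,250.2),(530,254)):
    print(c,'rim scene',ext('scene',c,100,52),'cover scene',ext('scene',c,144,57.5),'rim top',ext('top',c,100,52),'cover top',ext('top',c,144,57.5))
print('rim meas scene 189 308 253 354 ; top 135 213 190.5 267')
print('cover meas scene u',140+(97)/2.5,140+283/2.5,' v top',250+97/2.5,'; top right edge',110+252*.3,'vtop',180+76*.3,'vbot',180+289*.3)
"
```

```text
(532, 255.6) rim scene [187.5 306.8 252.3 354.4] cover scene [179.5 285.4 253.7 337.5] rim top [131.8 211.9 187.9 266.9] cover top [120.6 203.3 185.4 266.7]
(530.3, 250.2) rim scene [190.5 305.2 255.  352.4] cover scene [182.7 283.9 256.5 335.5] rim top [134.7 212.8 190.8 267.8] cover top [123.6 204.2 188.4 267.6]
(530, 254) rim scene [189.1 306.6 253.9 354.1] cover scene [181.2 285.2 255.3 337.2] rim top [132.7 213.  188.8 268. ] cover top [121.5 204.4 186.3 267.8]
rim meas scene 189 308 253 354 ; top 135 213 190.5 267
cover meas scene u 178.8 253.2  v top 288.8 ; top right edge 185.6 vtop 202.8 vbot 266.7
```

```bash
cat > meas.py <<'E'
from h import *
from scipy.optimize import least_squares
np.set_printoptions(precision=2,suppress=True)
# cast expected circle, refine: radial outermost edge per angle, convert to plane, fit circle of known radius (robust)
def edges(n,im,c,z,r,angs,tol=6):
    g=cv2.GaussianBlur(cv2.cvtColor(im,cv2.COLOR_BGR2GRAY),(3,3),0).astype(np.float32)
    pts=[]
    for t in np.radians(angs):
        rr=np.arange(r-tol,r+tol,.25)
        uv=np.array([proj(n,np.array([c[0]+q*np.cos(t),c[1]+q*np.sin(t),z])) for q in rr],np.float32)
        v=cv2.remap(g,uv[:,0].copy()[None],uv[:,1].copy()[None],cv2.INTER_LINEAR)[0]
        d=np.abs(np.gradient(v)); i=d.argmax()
        if d[i]>2: pts.append((c[0]+rr[i]*np.cos(t),c[1]+rr[i]*np.sin(t)))
    p=np.array(pts);s=least_squares(lambda x:np.hypot(*(p-x).T)-r,c,loss='soft_l1',f_scale=.7)
    res=np.hypot(*(p-s.x).T)-r
    return s.x,len(p),np.median(np.abs(res))
E
python3 - <<'E'
from meas import *
t0=cv2.imread("pics/top0.png");s0=cv2.imread("pics/scene0.png");s5=cv2.imread("pics/s5.png")
t5=imaging.capture("top")[:,:,::-1].copy();cv2.imwrite("pics/t5.png",t5)
A=range(0,360,4)
# angles: world (0=+x up in top image, 90=+y left, 180 down, 270 right)
for nm,n,im,c,z,r,an in (
 ("tin rim top","top",t0,(530.3,250.5),100,52,A),("tin rim scene","scene",s0,(529,257),100,52,A),
 ("cover mat top","top",t0,(464.8,-334),25.5,57.5,A),("cover mat scene","scene",s0,(464,-328),25.5,57.5,A),
 ("cover now top","top",t5,(531,254),144,57.5,range(180,370,4)),("cover now scene","scene",s5,(532,256),144,57.5,range(30,270,4))):
    x=np.array(c)
    for _ in range(3): x,k,e=edges(n,im,x,z,r,an,8 if _==0 else 5)
    print(nm,x,k,e)
E
```

```text
Traceback (most recent call last):
  File "meas.py", line 10, in edges
    uv=np.array([proj(n,np.array([c[0]+q*np.cos(t),c[1]+q*np.sin(t),z])) for q in rr],np.float32)
                 ~~~~^^^^^^^^^^^^^^^^^^^^^^^^^^^^^^^^^^^^^^^^^^^^^^^^^^^
  File "h.py", line 14, in proj
    m=imaging.camera_model(n);q=m["world_to_cam"][:3,:3]@p+m["world_to_cam"][:3,3];q=m["K"]@q;return q[:2]/q[2]
ValueError: time passes only in moves, steps and waits
```

```bash
sed -i 's/^from station import imaging$/from station import imaging\nfrom functools import lru_cache\n@lru_cache\ndef cm(n): return imaging.camera_model(n)/; s/m=imaging.camera_model(\([^)]*\))/m=cm(\1)/' h.py
cat > m5.py <<'E'
from meas import *
t0=cv2.imread("pics/top0.png");s0=cv2.imread("pics/scene0.png");s5=cv2.imread("pics/s5.png");t5=cv2.imread("pics/t5.png")
A=range(0,360,4)
for nm,n,im,c,z,r,an in (
 ("tin rim top","top",t0,(530.3,250.5),100,52,A),("tin rim scene","scene",s0,(529,257),100,52,A),
 ("cover mat top","top",t0,(464.8,-334),25.5,57.5,A),("cover mat scene","scene",s0,(464,-328),25.5,57.5,A),
 ("cover now top","top",t5,(531,254),144,57.5,range(180,370,4)),("cover now scene","scene",s5,(532,256),144,57.5,range(30,270,4))):
    x=np.array(c)
    for _ in range(3): x,k,e=edges(n,im,x,z,r,an,8 if _==0 else 5)
    print(nm,x,k,e)
E
ls pics/t5.png; python3 m5.py
```

```text
pics/t5.png
tin rim top [531.21 251.05] 90 1.5679687416721677
tin rim scene [530.44 256.49] 65 0.886633833830345
cover mat top [ 462.99 -328.94] 88 2.0462831133518797
cover mat scene [ 466.94 -335.8 ] 28 1.0200785916088577
cover now top [534. 257.] 33 0.6158321246859586
cover now scene [531.74 264.29] 27 1.679420304867115
```

The wrist comparison at equal depth (w1 against w2), and both fixed cameras, say the cover is about 3 mm too far in +y. I correct that, then lower with force checks.

>>> arm_command:
  deltas: [-1, -0.006, -0.002, 0, 0, 0, 0, -1, -0.006, -0.002, 0.01, 0, 0, 0, -1, -0.006, -0.002, 0.02, 0, 0, 0, -1, -0.006, -0.002, 0.03, 0, 0, 0, -1, -0.006, -0.002, 0.036, 0, 0, 0]

```text
time: 11.55
tool_pos: [530.1, 252.9, 145.4]
orientation: [-0.0, 0.707, 0.707, -0.001]
ft_force: [-0.3, -0.4, -3.5]
grip_width: 22.6
grasp_force: 59.5
```

>>> arm_command:
  deltas: [-1, 0, 0, 0, 0, 0, 0, -1, 0, 0, 0, 0, 0, 0, -1, 0, 0, 0, 0, 0, 0, -1, 0, 0, 0, 0, 0, 0, -1, 0, 0, 0, 0, 0, 0]

```text
time: 12.05
tool_pos: [530.7, 253.1, 146.6]
orientation: [0.0, 0.707, 0.707, 0.0]
ft_force: [0.6, 0.4, -3.2]
grip_width: 22.3
grasp_force: 59.5
```

```bash
python3 - <<'E'
from h import *
s=imaging.capture("scene")[:,:,::-1];t=imaging.capture("top")[:,:,::-1]
cv2.imwrite("pics/s6.png",s);cv2.imwrite("pics/t6.png",t)
cv2.imwrite("pics/c6.png",np.hstack([cv2.resize(s[290:390,160:260],(500,500),interpolation=2),cv2.resize(t[190:290,130:190],(300,500),interpolation=2)]))
E
```

```text
(no output)
```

View pics/c6.png

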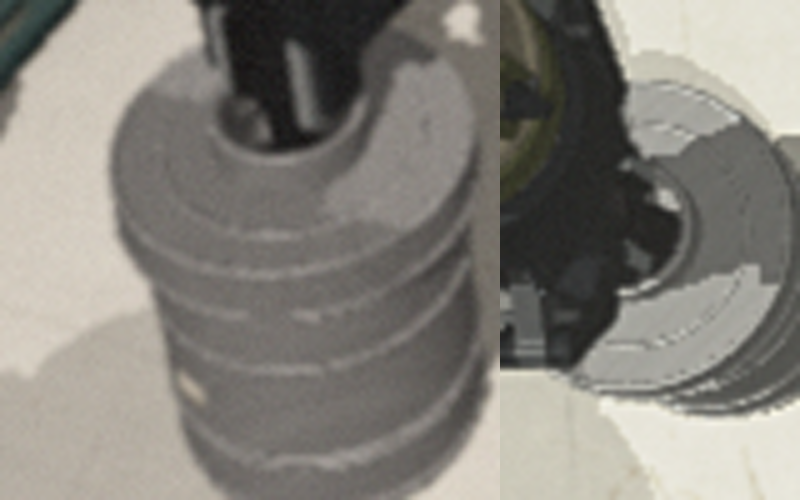

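Alignment looks good: the cover overhangs the tin about evenly on both sides. I continue down slowly and watch the side forces.

>>> arm_command:
  deltas: [-1, -0.001, 0, 0.004, 0, 0, 0, -1, -0.001, 0, 0.008, 0, 0, 0, -1, -0.001, 0, 0.012, 0, 0, 0, -1, -0.001, 0, 0.016, 0, 0, 0, -1, -0.001, 0, 0.016, 0, 0, 0]

```text
time: 12.65
tool_pos: [530.2, 252.5, 137.9]
orientation: [-0.0, 0.707, 0.707, -0.0]
ft_force: [-0.4, 0.1, -3.8]
grip_width: 22.6
grasp_force: 59.5
```

>>> arm_command:
  deltas: [-1, 0, 0, 0.002, 0, 0, 0, -1, 0, 0, 0.004, 0, 0, 0, -1, 0, 0, 0.006, 0, 0, 0, -1, 0, 0, 0.006, 0, 0, 0, -1, 0, 0, 0.006, 0, 0, 0]

```text
time: 13.15
tool_pos: [530.5, 252.5, 135.4]
orientation: [0.0, 0.707, 0.707, -0.0]
ft_force: [0.2, 0.2, -3.4]
grip_width: 22.7
grasp_force: 59.5
```

>>> arm_command:
  deltas: [-1, 0, 0, 0.002, 0, 0, 0, -1, 0, 0, 0.004, 0, 0, 0, -1, 0, 0, 0.006, 0, 0, 0, -1, 0, 0, 0.008, 0, 0, 0, -1, 0, 0, 0.008, 0, 0, 0]

```text
time: 13.65
tool_pos: [530.4, 252.5, 131.2]
orientation: [-0.0, 0.707, 0.707, -0.0]
ft_force: [0.1, 0.6, -4.2]
grip_width: 22.2
grasp_force: 59.4
```

>>> arm_command:
  deltas: [-1, 0, 0, 0.002, 0, 0, 0, -1, 0, 0, 0.004, 0, 0, 0, -1, 0, 0, 0.005, 0, 0, 0, -1, 0, 0, 0.005, 0, 0, 0, -1, 0, 0, 0.005, 0, 0, 0]

```text
time: 14.15
tool_pos: [530.5, 252.6, 128.9]
orientation: [0.0, 0.707, 0.707, -0.0]
ft_force: [-0.1, 0.1, -4.2]
grip_width: 22.7
grasp_force: 59.4
```

>>> arm_command:
  deltas: [-1, 0, 0, 0.001, 0, 0, 0, -1, 0, 0, 0.002, 0, 0, 0, -1, 0, 0, 0.003, 0, 0, 0, -1, 0, 0, 0.004, 0, 0, 0, -1, 0, 0, 0.004, 0, 0, 0]

```text
time: 14.65
tool_pos: [530.5, 252.5, 126.8]
orientation: [-0.0, 0.707, 0.707, -0.0]
ft_force: [-0.1, 0.6, -3.3]
grip_width: 22.2
grasp_force: 59.4
```

>>> arm_command:
  deltas: [-1, 0, 0, 0.001, 0, 0, 0, -1, 0, 0, 0.002, 0, 0, 0, -1, 0, 0, 0.003, 0, 0, 0, -1, 0, 0, 0.003, 0, 0, 0, -1, 0, 0, 0.003, 0, 0, 0]

```text
time: 15.15
tool_pos: [530.5, 252.6, 125.3]
orientation: [0.0, 0.707, 0.707, -0.0]
ft_force: [-0.9, -0.3, -4.3]
grip_width: 22.4
grasp_force: 59.4
```

>>> arm_command:
  deltas: [-1, 0, 0, 0.001, 0, 0, 0, -1, 0, 0, 0.002, 0, 0, 0, -1, 0, 0, 0.003, 0, 0, 0, -1, 0, 0, 0.004, 0, 0, 0, -1, 0, 0, 0.004, 0, 0, 0]

```text
time: 15.65
tool_pos: [530.5, 252.5, 123.3]
orientation: [-0.0, 0.707, 0.707, -0.0]
ft_force: [-0.2, -0.2, -4.2]
grip_width: 22.2
grasp_force: 59.4
```

>>> arm_command:
  deltas: [-1, 0, 0, 0.001, 0, 0, 0, -1, 0, 0, 0.002, 0, 0, 0, -1, 0, 0, 0.003, 0, 0, 0, -1, 0, 0, 0.003, 0, 0, 0, -1, 0, 0, 0.003, 0, 0, 0]

```text
time: 16.15
tool_pos: [530.5, 252.5, 121.9]
orientation: [0.0, 0.707, 0.707, -0.0]
ft_force: [0.2, -0.2, -3.7]
grip_width: 22.2
grasp_force: 59.4
```

>>> arm_command:
  deltas: [-1, 0, 0, 0.001, 0, 0, 0, -1, 0, 0, 0.002, 0, 0, 0, -1, 0, 0, 0.003, 0, 0, 0, -1, 0, 0, 0.004, 0, 0, 0, -1, 0, 0, 0.004, 0, 0, 0]

```text
time: 16.65
tool_pos: [530.6, 252.6, 121.8]
orientation: [0.0, 0.707, 0.707, 0.001]
ft_force: [-4.0, -1.7, 9.0]
grip_width: 22.3
grasp_force: 60.9
```

```bash
python3 - <<'E'
from h import *
s=imaging.capture("scene")[:,:,::-1]
cv2.imwrite("pics/s7.png",s)
cv2.imwrite("pics/c7.png",cv2.resize(s[290:410,150:270],(600,600),interpolation=2))
E
```

```text
(no output)
```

View pics/c7.png

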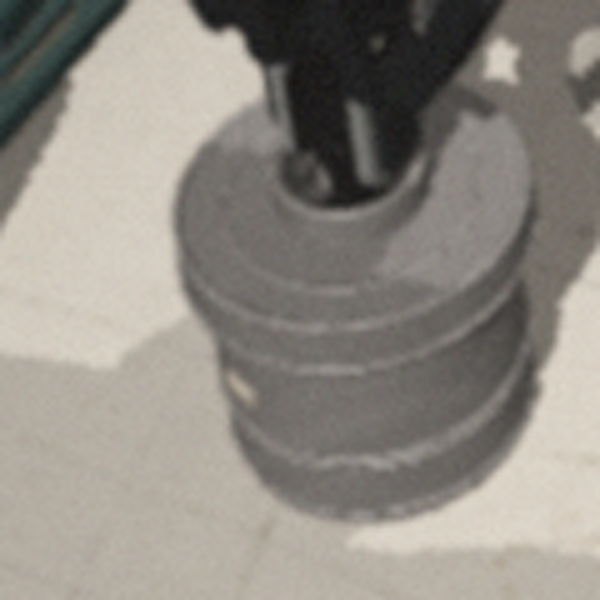

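Contact came at TCP z of about 121.8, with a force change of about +13 N. The crop shows the skirt's lower edge near v≈355 and tin ribs at v≈364 and 382. I check the skirt's height numerically to tell whether it is home or caught.

```bash
python3 - <<'E'
from h import *
np.set_printoptions(precision=1,suppress=True,linewidth=150)
a=np.linspace(0,2*np.pi,400)
def ext(c,z,r):
    p=np.array([proj("scene",np.array([c[0]+r*np.cos(t),c[1]+r*np.sin(t),z])) for t in a]);i=p[:,1].argmax();return p[i],p[:,0].min(),p[:,0].max()
for z in(86,90,95,100,105.5): print("circle r57.5 z",z,ext((530.5,255),z,57.5))
print("rim",ext((530.5,255),100,52))
for z in(105.5,110,120):print("top z",z,ext((530.5,255),z,57.5))
for f in("scene0","s6","s7"):
    g=cv2.cvtColor(cv2.imread(f"pics/{f}.png"),cv2.COLOR_BGR2GRAY).astype(float)
    print(f,g[335:400,214:219].mean(1).astype(int))
d=cv2.absdiff(cv2.imread("pics/s7.png"),cv2.imread("pics/scene0.png")).max(2)
print("rows changed", d[345:400,200:235].mean(1).astype(int))
E
```

```text
circle r57.5 z 86 (array([216.4, 363.3]), np.float64(186.3465261563768), np.float64(257.2319220272004))
circle r57.5 z 90 (array([216.1, 361.6]), np.float64(185.95906890510926), np.float64(257.06623572459824))
circle r57.5 z 95 (array([215.7, 359.5]), np.float64(185.47137449014897), np.float64(256.8577130989473))
circle r57.5 z 100 (array([215.3, 357.3]), np.float64(184.9798917075315), np.float64(256.64760176473845))
circle r57.5 z 105.5 (array([214.9, 354.9]), np.float64(184.43483217300553), np.float64(256.4146225780348))
rim (array([215.9, 354.5]), np.float64(188.4806689338402), np.float64(253.27108321486773))
top z 105.5 (array([214.9, 354.9]), np.float64(184.43483217300553), np.float64(256.4146225780348))
top z 110 (array([214.5, 352.9]), np.float64(183.98538309077978), np.float64(256.2225397880121))
top z 120 (array([213.7, 348.5]), np.float64(182.97518013725062), np.float64(255.79090059816355))
scene0 [162 163 166 174 186 196 194 191 186 180 171 159 152 155 155 135 107  98 108 118 117 111 108 110 112 111 108 115 135 135 113 109 111 112 111 109 110
 112 111 113 114 114 111 110 107 111 127 135 117 108 110 112 110 109 108 110 119 121 131 155 170 182 195 203 204]
s6 [111 130 136 117 112 112 111 111 119 132 127 110 109 110 110 109 110 114 115 113 115 115 115 115 115 114 114 118 137 137 117 112 116 115 114 115 111
 114 117 117 118 118 116 112 112 113 133 137 122 113 112 114 113 114 111 113 121 126 136 160 176 184 190 192 186]
s7 [114 114 115 117 114 111 111 110 111 111 110 106 124 131 117 111 113 113 114 120 128 120 109 110 110 112 111 118 140 137 114 111 114 115 113 113 112
 113 116 116 117 117 116 113 111 112 131 139 122 110 112 115 112 112 112 113 122 126 133 160 173 178 178 177 177]
rows changed [54 54 46 48 50 42 29 18 10 10 14  7  3  3  3  4  4  7  7  7  3  5  4  5  4  4  4  4  5  4  5  4  4  4  3  4  4  5  5  4  4  3  4  5  5  4  5  6  5
  6  6  6  9 12 16]
```

The bead at v=355 matches the cover's top edge at z=105.5 with the lid home. The lateral extents (185 to 256) fit that too, and the 24.8 mm drop seen in the image matches the TCP travel. The lid is home, so I release the knob.

>>> arm_command:
  deltas: [1, 0, 0, 0, 0, 0, 0, 1, 0, 0, 0, 0, 0, 0, 1, 0, 0, 0, 0, 0, 0, 1, 0, 0, 0, 0, 0, 0, 1, 0, 0, 0, 0, 0, 0]

```text
time: 17.2
tool_pos: [530.6, 252.5, 119.7]
orientation: [0.0, 0.707, 0.707, -0.0]
ft_force: [0.0, -0.7, -1.3]
grip_width: 85.5
grasp_force: 0.0
```

```bash
python3 - <<'E'
from h import *
np.set_printoptions(precision=1,suppress=True,linewidth=150)
im=look('w8');s=imaging.capture("scene")[:,:,::-1];cv2.imwrite("pics/s8.png",s)
g=cv2.cvtColor(s.copy(),cv2.COLOR_BGR2GRAY).astype(float)
print(g[335:370,214:219].mean(1).astype(int))
g=cv2.cvtColor(im.copy(),cv2.COLOR_BGR2GRAY)
k=cv2.inRange(g,0,55);n,l,st,ce=cv2.connectedComponentsWithStats(k)
print([(st[i],ce[i]) for i in range(1,n) if st[i][4]>300])
for v in(180,240,280): print(v,[int(x) for x in g[v,190:450:4]])
print([int(x) for x in g[100:420:4,319]])
E
```

```text
w8 17.2 [530.6 252.5 119.7] [ 0.   0.7  0.7 -0. ] [ 0.  -0.7 -1.3]
[114 115 116 117 115 112 112 111 111 111 110 107 123 133 118 113 112 113 115 122 128 121 110 112 111 113 110 117 139 137 113 113 115 116 116]
[(array([ 48,   0,  13,  55, 358], dtype=int32), array([54.2, 20.6])), (array([  48,    6,   30,  112, 1026], dtype=int32), array([62.6, 63. ])), (array([ 536,   20,  104,  119, 9660], dtype=int32), array([594.2,  87.4])), (array([  0,  78,  65,  93, 369], dtype=int32), array([ 34.5, 129.8])), (array([    0,   245,   640,   235, 63561], dtype=int32), array([324. , 418.5])), (array([ 285,  256,   72,  123, 6833], dtype=int32), array([318.9, 319.3])), (array([609, 298,  18,  62, 308], dtype=int32), array([614.4, 327.8])), (array([626, 308,  14,  52, 622], dtype=int32), array([633. , 332.7]))]
180 [146, 143, 145, 146, 145, 147, 144, 146, 144, 148, 146, 147, 144, 155, 152, 131, 120, 125, 100, 79, 98, 109, 108, 108, 106, 108, 108, 109, 105, 107, 108, 108, 109, 107, 108, 110, 111, 113, 109, 110, 109, 107, 110, 109, 96, 81, 103, 117, 110, 116, 140, 142, 142, 142, 144, 143, 143, 145, 14
[... 317 characters left out ...]
, 103, 109, 97, 110, 172, 172, 170]
280 [173, 157, 113, 130, 130, 132, 130, 126, 127, 112, 104, 107, 105, 106, 105, 106, 105, 106, 101, 118, 81, 79, 59, 59, 58, 56, 22, 24, 26, 26, 24, 27, 27, 25, 26, 24, 18, 21, 20, 46, 56, 58, 69, 89, 92, 103, 105, 106, 112, 125, 128, 128, 126, 124, 127, 125, 114, 106, 107, 107, 107, 106, 108, 132, 174]
[144, 144, 145, 146, 145, 139, 139, 139, 137, 138, 137, 141, 145, 146, 144, 125, 127, 88, 96, 107, 109, 108, 108, 106, 105, 130, 88, 106, 106, 104, 104, 106, 107, 108, 104, 99, 94, 132, 77, 50, 25, 23, 20, 23, 26, 25, 26, 26, 29, 27, 31, 23, 34, 25, 24, 27, 24, 26, 26, 28, 24, 25, 27, 29, 29, 28, 30, 32, 31, 31, 117, 124, 123, 142, 102, 102, 73, 74, 69, 29]
```

Beads are unchanged after release. In the wrist view the cover's width gives a top at z≈104, and the knob's width gives a top at z≈156. Fully home means 105.5 and 156, so the lid is seated. Next I lower the open fingers around the collar.

>>> arm_command:
  deltas: [1, 0, 0, 0.008, 0, 0, 0, 1, 0, 0, 0.016, 0, 0, 0, 1, 0, 0, 0.024, 0, 0, 0, 1, 0, 0, 0.032, 0, 0, 0, 1, 0, 0, 0.032, 0, 0, 0]

```text
time: 17.8
tool_pos: [530.0, 252.4, 103.0]
orientation: [-0.0, 0.707, 0.707, -0.001]
ft_force: [0.6, -0.6, -0.7]
grip_width: 85.2
grasp_force: 0.0
```

>>> arm_command:
  deltas: [1, 0, 0, 0, 0, 0, 0, 1, 0, 0, 0, 0, 0, 0, 1, 0, 0, 0, 0, 0, 0, 1, 0, 0, 0, 0, 0, 0, 1, 0, 0, 0, 0, 0, 0]

```text
time: 18.3
tool_pos: [530.6, 252.6, 104.1]
orientation: [0.0, 0.707, 0.707, 0.0]
ft_force: [0.4, -0.3, 0.8]
grip_width: 85.3
grasp_force: 0.0
```

Now I close on the collar.

>>> arm_command:
  deltas: [-1, 0, 0, 0, 0, 0, 0, -1, 0, 0, 0, 0, 0, 0, -1, 0, 0, 0, 0, 0, 0, -1, 0, 0, 0, 0, 0, 0, -1, 0, 0, 0, 0, 0, 0]
  newtons: 30

```text
time: 18.8
tool_pos: [530.5, 252.6, 104.3]
orientation: [0.0, 0.707, 0.707, 0.0]
ft_force: [-1.4, -0.1, 4.2]
grip_width: 48.5
grasp_force: 31.1
```

>>> arm_command:
  deltas: [-1, 0, 0, 0, 0, 0, 0, -1, 0, 0, 0, 0, 0, 0, -1, 0, 0, 0, 0, 0, 0, -1, 0, 0, 0, 0, 0, 0, -1, 0, 0, 0, 0, 0, 0]

```text
time: 19.3
tool_pos: [530.5, 252.6, 104.3]
orientation: [0.0, 0.707, 0.707, 0.0]
ft_force: [-2.3, -0.2, 5.8]
grip_width: 48.4
grasp_force: 31.2
```

>>> arm_command:
  deltas: [-1, 0, 0, -0.003, 0, 0, 0, -1, 0, 0, -0.006, 0, 0, 0, -1, 0, 0, -0.01, 0, 0, 0, -1, 0, 0, -0.015, 0, 0, 0, -1, 0, 0, -0.02, 0, 0, 0]

```text
time: 19.8
tool_pos: [530.5, 252.6, 113.9]
orientation: [-0.0, 0.707, 0.707, -0.0]
ft_force: [0.4, 0.8, -1.5]
grip_width: 48.6
grasp_force: 31.2
```

>>> arm_command:
  deltas: [-1, 0, 0, -0.01, 0, 0, 0, -1, 0, 0, -0.02, 0, 0, 0, -1, 0, 0, -0.03, 0, 0, 0, -1, 0, 0, -0.04, 0, 0, 0, -1, 0, 0, -0.05, 0, 0, 0]

```text
time: 20.3
tool_pos: [530.6, 252.6, 139.5]
orientation: [0.0, 0.707, 0.707, 0.0]
ft_force: [0.2, -0.3, -0.9]
grip_width: 48.7
grasp_force: 31.2
```

Only the cover's weight is on the hand. I continue to about 105 mm of lift.

>>> arm_command:
  deltas: [-1, 0, 0, -0.015, 0, 0, 0, -1, 0, 0, -0.035, 0, 0, 0, -1, 0, 0, -0.055, 0, 0, 0, -1, 0, 0, -0.075, 0, 0, 0, -1, 0, 0, -0.09, 0, 0, 0]

```text
time: 20.8
tool_pos: [530.9, 252.7, 185.3]
orientation: [0.0, 0.707, 0.707, 0.001]
ft_force: [-0.2, -0.2, -1.1]
grip_width: 48.9
grasp_force: 31.2
```

>>> arm_command:
  deltas: [-1, 0, 0, -0.02, 0, 0, 0, -1, 0, 0, -0.035, 0, 0, 0, -1, 0, 0, -0.045, 0, 0, 0, -1, 0, 0, -0.05, 0, 0, 0, -1, 0, 0, -0.05, 0, 0, 0]

```text
time: 21.3
tool_pos: [530.7, 252.6, 209.1]
orientation: [0.0, 0.707, 0.707, 0.0]
ft_force: [0.7, -0.2, -1.3]
grip_width: 48.6
grasp_force: 31.2
```

>>> arm_command:
  deltas: [-1, 0, 0, 0, 0, 0, 0, -1, 0, 0, 0, 0, 0, 0, -1, 0, 0, 0, 0, 0, 0, -1, 0, 0, 0, 0, 0, 0, -1, 0, 0, 0, 0, 0, 0]

```text
time: 21.8
tool_pos: [530.4, 252.6, 208.7]
orientation: [-0.0, 0.707, 0.707, -0.0]
ft_force: [-0.0, -0.9, -1.4]
grip_width: 48.6
grasp_force: 31.2
```

>>> arm_command:
  deltas: [-1, 0, 0, 0, 0, 0, 0, -1, 0, 0, 0, 0, 0, 0, -1, 0, 0, 0, 0, 0, 0, -1, 0, 0, 0, 0, 0, 0, -1, 0, 0, 0, 0, 0, 0]

```text
time: 22.3
tool_pos: [530.5, 252.6, 208.9]
orientation: [0.0, 0.707, 0.707, 0.0]
ft_force: [-0.3, 0.2, -1.0]
grip_width: 48.6
grasp_force: 31.2
```

```bash
python3 - <<'E'
from h import *
np.set_printoptions(precision=2,suppress=True,linewidth=150)
o=sensors.get_obs();print(o['time'],o['tool_pos'],o['qd'],o['grip_width'],o['grasp_force'],o['ft_force'])
s=imaging.capture("scene")[:,:,::-1];cv2.imwrite("pics/s9.png",s)
g=cv2.cvtColor(s.copy(),cv2.COLOR_BGR2GRAY).astype(int)
def row(z,x=530.5,y=254): return proj("scene",np.array([x,y,z]))
print("home knob top/mid px",row(156),row(140),"cover top",row(208),row(189))
print(g[250:400:2,214:219].mean(1).astype(int))
k=cv2.inRange(g.astype(np.uint8),0,60);k[:268]=0;k[345:]=0;k[:,:195]=0;k[:,245:]=0
n,l,st,ce=cv2.connectedComponentsWithStats(k);print([(st[i],ce[i]) for i in range(1,n) if st[i][4]>15])
E
```

```text
22.3 [530.55 252.56 208.91] [ 0.  0.  0.  0. -0. -0.] 48.57494550706871 31.210835874080658 [-0.27  0.17 -1.02]
home knob top/mid px [217.47 303.97] [218.67 311.34] cover top [213.37 278.65] [214.91 288.15]
[ 28  30  34  71  81 102 127 110 109 109 130 196 199 200 193 145 107 105 105 106 112 112 113 124 117 111 111 133 110 108 106 106 128  56  30  33  39
  52  62  65  51  37  32  42  75 113 115 114 116 109 105 119 123 115 116 116 119 138 115 117 114 116 118 119 114 114 140 113 117 115 114 126 163 188
 202]
[(array([224, 268,  12,  16, 152], dtype=int32), array([229.76, 274.68])), (array([229, 312,  11,   4,  20], dtype=int32), array([234.65, 313.45])), (array([212, 314,  18,  25, 297], dtype=int32), array([220.6 , 326.39]))]
```

The knob stands in the tin, the cover is held still about 105 mm up, and the force is the cover's weight alone. I hand it in.

```bash
python3 -c "
from station import arm
print(arm.sign_off())"
```

```text
the job is handed in; nothing more can be done
None
```

The inner lid measured fully home in the open tin and the knob is released; the gripper holds the cover level and still about 105 mm above its resting place, and I handed the job in at 22.3 s without the verdict being shown.

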